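# Break down the job stack onto the bench trays

### The arm

A 6-joint arm with a two-finger parallel gripper is mounted at the origin on a cart in front of the work surface, level with it; the furniture and walls round the work are solid. World frame = base frame: x ahead of the robot, y to its left, z up, the work surface at z = 0. Lengths are in m, angles in rad, forces in N, time in s.
With the tool pointing down it reaches from about 0.25 to 0.775 m from the base axis. Payload 8.9 kg.
Tool frame: the origin (TCP) lies midway between the tips of the shut fingers; the grasp point (between the pads) lies arm.hold_point_z behind it (arm.hold_point_z is the distance from the TCP to the grasp point, in m); z points along the fingers, y is the line along which they close (so a half turn about z gives the same grasp; the last joint's range is limited). The gripper opens to 85 mm and grips with 20 to 120 N. Pads are 22 mm wide; open, the fingers measure 114 mm over their backs; the gripper's body (76 mm by 85 mm) begins 54 mm behind the grasp point. The pads swing forward as they close: fully open they stand 13 mm farther back than shut.
Start: joints at [0.979, 0.291, -0.153, 1.127, 0, 1.431], TCP at [0.23, 0.472, 0.231] pointing down, gripper open.
Joint ranges: [-2.52, 2.52], [-0.91, 1.74], [-1.3, 1.37], [-1.96, 2.02], [-1.52, 1.47], [-3.14, 3.14]. Speed limits (rad/s): [2.22, 2.22, 2.79, 3.14, 3.14, 3.14].

### API

Orientations are given as a rotation vector (axis times angle).
In Python, from plant import arm gives the robot as it stands.
- The arm moves only by the tool steer_hand, called after "Request:" in YAML: its name, and indented under it one key for each argument. Schema: {"type":"object","properties":{"deltas":{"type":"array","items":{"type":"object","properties":{"x":{"type":"number"},"y":{"type":"number"},"z":{"type":"number"},"ax":{"type":"number"},"ay":{"type":"number"},"az":{"type":"number"},"finger_gap":{"type":"number"}},"additionalProperties":false,"required":["finger_gap"]},"minItems":1,"maxItems":20},"only":{"type":"string"},"quiet":{"type":"boolean"},"lines":{"type":"string"}},"required":["deltas"],"additionalProperties":false}. deltas is a list of rows, 1 to 20 of them, each an object with the fields x, y, z (the shift in shares of 250 mm (1.0 is 250 mm)), ax, ay, az (a rotation vector in parts of the range, where 1.0 means 360 degrees), finger_gap (the finger opening in m); a field left out counts as zero (the opening has to be given); each row is the pose to reach, as a shift and turn from the pose commanded when the call began, along the tool's axes at that moment; what a row does not reach only later rows make up. A row lasts 1/10 s, in which the tool goes at most 0.05 m and 0.15 rad, less where a joint would pass 70% of its speed; a pose out of reach is approached as far as the arm can. The fingers move at their own pace and stop on an object; the grip force is fixed at half the most. Time passes only in rows, so rows that do not move let the fingers close. The tool returns the time, the measured TCP pose, the force, the opening and the grip force at its end. only (a regular expression) keeps the lines of the reply that match it, lines (a string "A,B") keeps lines A to B, and quiet returns only ok. Shift and turn numbers lie between -1 and 1, and a call with a number outside is refused. Input that does not fit is refused with a message, and nothing moves.
- arm.sense(): the state, without advancing time (a new reading comes with each control period).
- arm.camera(name): name is "scene" or "top" or "wrist"; returns a dict with "color" (400x640x3 uint8, red, green, blue), "K" (3x3 intrinsics, pixels), "world_to_cam" (4x4, takes a point from world to camera coordinates); the wrist camera has in their place "hand_eye" (4x4, takes a point from camera to tool coordinates, whose origin is the TCP and whose axes are the flange's). Camera axes: x right, y down, z forward; pixel columns grow to the right and rows downward; lengths in m; the calibration is good to about 2 mm. A picture is of the moment at which its call begins: read the wrist's pose just before it. There is no depth.
- arm.close_job(): hands the job in; it is judged then, once.
The state is a dict: "clock": time; "joint_pos": joint angles; "qd": joint speeds; "tau": joint torques, N m; "tcp_pos": TCP position; "orientation": TCP orientation; "force": force on the tool from outside, world axes, zero at the start; "moment": the same for the moment, N m; "gripper_width": finger opening in m; "gripper_force": force on a finger pad.
Only numpy, scipy, OpenCV 4.12 (cv2) and the standard library are available. Lean on these libraries where they do the work, as an engineer would, in place of code of your own. Each camera call takes 0.05 s, during which the arm holds its last target. There are 200 camera calls.

### The job

The things for the next lock job are piled up in one stack among three low trays. Take the stack apart and set each thing flat, upright and squarely in the middle of its own tray: the brass lock cylinder in the red tray, the metal tin in the yellow tray and the black reader in the blue tray, each with its length along the tray's. Do not tip any of them over, leave the green tape roll and the wooden bit block where they are, and let go of everything at the end.

Things in the scene. Friction and masses are not known exactly. Their poses are not given: they have to be found in the camera images.
- cylinder: brass double lock cylinder with a grey cam in the middle, top of the stack: 17 mm (x) by 72 mm (y, its length), 29 mm high. Its two solid halves, 25 mm high to grip, fill the length but for the middle 12 mm, where only a low web joins them. Origin: centre of its underside, 40 mm up at the start. z up. About 0.2 kg.
- tin: flat bare-metal tin with a pale label on its lid (lid fixed), under the cylinder at the start: 57 mm (x) by 77 mm (y, its length), 20 mm high. Origin: centre of its underside, 20 mm up at the start. z up. About 0.1 kg.
- reader: black hand-held reader with small screen and buttons, bottom of the stack: 95 mm (x, its length) by 60 mm (y), 20 mm high where things rest on it. Origin: centre of its underside. z up. About 0.08 kg. The stack is 69 mm high, all long sides roughly along world y, nothing fastened together; each thing is gripped across its short side from above.
- red_tray: red painted sheet-metal bench tray, fixed to the worktop, long side along its y: flat floor 3 mm above the worktop, pocket 33 mm (x) by 88 mm (y) inside a rim 3 mm thick whose top is 5.5 mm above the worktop. Origin: centre of its underside, at worktop height. z up. Cylinder's place.
- yellow_tray: yellow painted sheet-metal bench tray, fixed to the worktop, long side along its y: flat floor 3 mm above the worktop, pocket 73 mm (x) by 93 mm (y) inside a rim 3 mm thick whose top is 5.5 mm above the worktop. Origin: centre of its underside, at worktop height. z up. Tin's place.
- blue_tray: blue painted sheet-metal bench tray, fixed to the worktop, long side along its y: flat floor 3 mm above the worktop, pocket 76 mm (x) by 111 mm (y) inside a rim 3 mm thick whose top is 5.5 mm above the worktop. Origin: centre of its underside, at worktop height. z up. Reader's place. Trays and stack change places from start to start.
- tape_roll: green insulating-tape roll lying flat, 64 mm across, 20 mm high; a bystander. Origin: centre of its underside.
- bit_block: wooden block with upright steel cutter bits, 40 x 90 mm, 47 mm high; a bystander. Origin: centre of its underside. (Beside the work: the key-cutting machine, 0.27 m high, to the right, y below 0.25; a drawer cabinet, 0.19 m high, behind, x above 0.59.)

How it is judged:
At the end, for the whole second after the job is handed in: Cylinder in the red tray, tin in the yellow, reader in the blue: each within 12 mm of the tray's centre, its length within 0.2 rad of the tray's, resting on the floor (underside under 6 mm above the worktop), upright within 0.06 rad, at rest (horizontal distance between cylinder and red_tray below 0.012 m and angle between the y axis of cylinder and the y axis of red_tray, either way round below 0.2 rad and z of cylinder in the frame of red_tray below 0.006 m and angle between each of cylinder, tin, reader's own z axis and vertical below 0.06 rad and linear speed of each of cylinder, tin, reader below 0.01 m/s and horizontal distance between tin and yellow_tray below 0.012 m and angle between the y axis of tin and the y axis of yellow_tray, either way round below 0.2 rad and z of tin in the frame of yellow_tray below 0.006 m and horizontal distance between reader and blue_tray below 0.012 m and angle between the x axis of reader and the y axis of blue_tray, either way round below 0.2 rad and z of reader in the frame of blue_tray below 0.006 m); the robot touches nothing.
It fails at once if a thing of the stack is tipped over (more than 0.7 rad) (angle between any of cylinder, tin, reader's own z axis and vertical above 0.7 rad).
It fails at once if the tape roll or the bit block is moved more than 25 mm (distance of any of tape_roll, bit_block from where it was at the start of the episode above 0.025 m).
It also fails if it takes over 80 s, if anything falls off the work surface, if the arm or the gripper's body presses on something with over 40 N, if the wrist force passes 120 N, or if a joint passes its speed limit or range.

## Working session

There is one attempt and no reset: what is moved stays moved. The work goes in short steps, Python scripts to look and compute and a tool call to move; the robot and the scene stay as the last step left them, time stands still between calls to the robot, and variables do not carry over. Pictures are saved under pics/ and viewed, at most 14 in all, crops included, and the job is handed in when it is done.

```bash
ls; mkdir -p pics
```

Run:
```python
from plant import arm
import cv2,numpy as np
print(arm.sense(),arm.hold_point_z)
for n in["top","scene","wrist"]:
    c=arm.camera(n); cv2.imwrite(f"pics/{n}0.png",c["color"][:,:,::-1]); print(n,c["K"].tolist(),np.round(c.get("world_to_cam",c.get("hand_eye")),4).tolist())
```

```text
pics
plant.py
{'clock': 0.0, 'joint_pos': array([ 9.78728814e-01,  2.91256679e-01, -1.54128925e-01,  1.12670477e+00,
        6.39151193e-06,  1.43153569e+00]), 'qd': array([ 0.00244845, -0.00041101, -0.00173936,  0.00144075,  0.00097947,
       -0.00131464]), 'tau': array([ 9.50375966e-05, -5.37143433e+01,  3.31376553e+01,  1.59659889e-02,
       -3.93812425e-04, -1.81015753e-05]), 'tcp_pos': array([0.22941065, 0.47173424, 0.2307436 ]), 'orientation': array([-7.05101190e-01, -3.06096203e+00,  1.89442784e-03]), 'force': array([-0.031216  , -1.21219289,  0.09838877]), 'moment': array([-0.0168531 ,  0.03510874,  0.01544465]), 'gripper_force': 0.0, 'gripper_width': 0.08534291342102873} 0.0187
top [[428.7086702161844, 0.0, 321.0985304887349], [0.0, 428.7086702161844, 207.7913927318847], [0.0, 0.0, 1.0]] [[-0.0073, -0.9997, 0.0222, 0.4264], [-0.997, 0.0056, -0.0773, 0.4252], [0.0772, -0.0227, -0.9968, 0.8723], [0.0, 0.0, 0.0, 1.0]]
scene [[423.38505200748324, 0.0, 322.9958292131227], [0.0, 423.38505200748324, 201.17629436951466], [0.0, 0.0, 1.0]] [[-0.8222, -0.569, 0.0144, 0.5863], [-0.433, 0.6088, -0.6647, -0.0434], [0.3695, -0.5528, -0.7469, 0.9914], [0.0, 0.0, 0.0, 1.0]]
wrist [[304.014226200949, 0.0, 322.0289511652357], [0.0, 304.014226200949, 194.19901797707246], [0.0, 0.0, 1.0]] [[-0.0001, -0.9474, -0.3201, 0.0824], [1.0, -0.0001, 0.0, 0.0014], [-0.0001, -0.3201, 0.9474, -0.1418], [0.0, 0.0, 0.0, 1.0]]
```

View pics/top0.png

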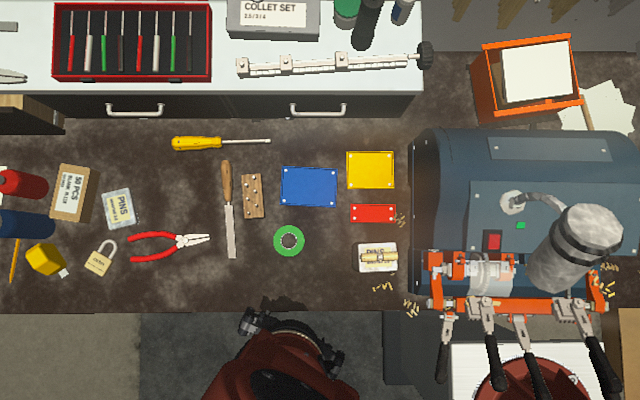

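View pics/scene0.png

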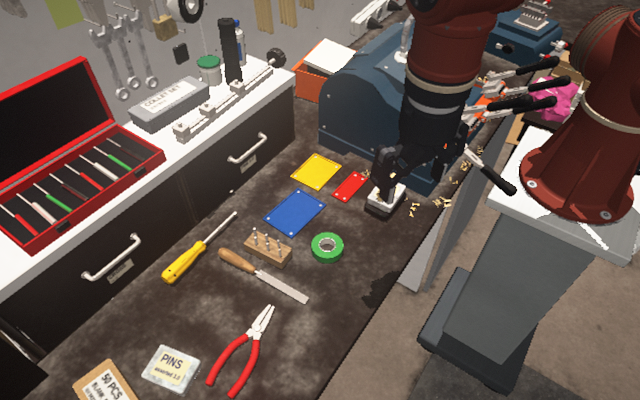

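View pics/wrist0.png

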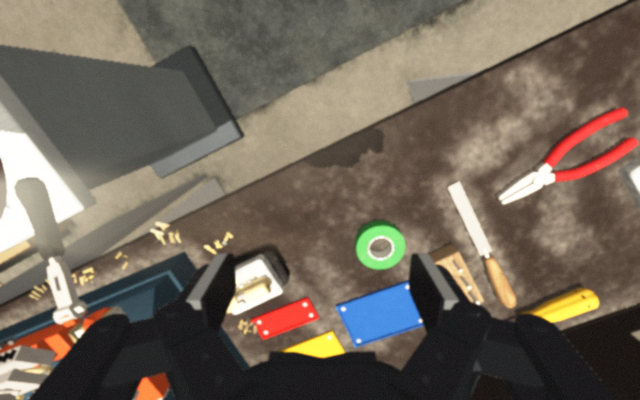

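The views agree. In the top view the stack is at (378,257), the red tray at (373,213), yellow at (370,170), blue at (308,186), tape at (289,240) and bit block at (252,195). In the wrist view the stack sits at (255,285), partly behind a finger. I'll measure the trays from top and scene by colour, and zoom in on the stack.

Create h.py:
```python
from plant import arm
import cv2,numpy as np
from scipy.spatial.transform import Rotation as R
np.set_printoptions(precision=4,suppress=True)
def shot(n):
    s=arm.sense(); c=arm.camera(n)
    if n=="wrist":
        T=np.eye(4);T[:3,:3]=R.from_rotvec(s["orientation"]).as_matrix();T[:3,3]=s["tcp_pos"]
        c["W"]=np.linalg.inv(T@c["hand_eye"])
    else: c["W"]=c["world_to_cam"]
    return c
def ray(c,uv):
    uv=np.atleast_2d(uv).astype(float); d=np.c_[uv,np.ones(len(uv))]@np.linalg.inv(c["K"]).T
    Rt=c["W"][:3,:3]; return -Rt.T@c["W"][:3,3], d@Rt
def plane(c,uv,z):
    o,d=ray(c,uv); return o+d*((z-o[2])/d[:,2])[:,None]
def tri(c1,p1,c2,p2):
    X=cv2.triangulatePoints(c1["K"]@c1["W"][:3],c2["K"]@c2["W"][:3],np.float64(p1).reshape(2,1),np.float64(p2).reshape(2,1)).ravel(); return X[:3]/X[3]
H={"red":((0,8),(172,180)),"yellow":((22,32),),"blue":((106,120),),"green":((50,75),)}
def blob(c,name,smin=140,vmin=60,box=None):
    """largest blob of the colour: filled contour"""
    h=cv2.cvtColor(c["color"],cv2.COLOR_RGB2HSV); m=0
    for a,b in H[name]: m=m|cv2.inRange(h,(a,smin,vmin),(b,255,255))
    if box: k=np.zeros_like(m);k[box[1]:box[3],box[0]:box[2]]=1;m=m*k
    return max(cv2.findContours(m,cv2.RETR_EXTERNAL,cv2.CHAIN_APPROX_NONE)[0],key=cv2.contourArea)[:,0]
def rect(c,cnt,z):
    """centre, sides, angle of the long side (rad from y), on plane z"""
    P=plane(c,cnt,z)[:,:2]; b=cv2.boxPoints(cv2.minAreaRect(np.float32(P*1000)))/1000
    e=[b[1]-b[0],b[2]-b[1]]; e.sort(key=np.linalg.norm); l=e[1]*np.sign(e[1][1])
    return b.mean(0),np.linalg.norm(e,axis=1),np.arctan2(-l[0],l[1])
def cen(cnt):
    m=cv2.moments(cnt); return [m["m10"]/m["m00"],m["m01"]/m["m00"]]
```

Run:
```python
from h import *
t=shot("top");s=shot("scene")
for n,bt,bs in[("red",(340,195,400,230),(320,165,375,205)),("yellow",(335,145,400,195),(285,145,345,195)),("blue",(275,160,345,212),(260,185,330,240)),("green",(265,220,312,262),(300,225,350,265))]:
    a=blob(t,n,box=bt);b=blob(s,n,box=bs)
    print(n,*rect(t,a,.0055 if n!="green" else .02),"tri",tri(t,cen(a),s,cen(b)))
im=t["color"][225:285,340:420,::-1];im=cv2.resize(im,None,fx=7,fy=7,interpolation=2)
cv2.imwrite("pics/c1.png",im)
print(plane(t,[[252,195],[410,257],[410,170]],.0),plane(t,[[410,257],[414,150]],.27))
```

```text
red [0.4169 0.3166] [0.0398 0.0943] -0.028108515 tri [0.4187 0.3185 0.0042]
yellow [0.5085 0.3206] [0.0784 0.1003] -0.0026007188 tri [0.5099 0.321  0.0027]
blue [0.4735 0.4497] [0.0821 0.1157] -0.053941227 tri [0.4754 0.4512 0.0018]Traceback (most recent call last):
  File "<stdin>", line 5, in <module>
  File "h.py", line 32, in cen
    m=cv2.moments(cnt); return [m["m10"]/m["m00"],m["m01"]/m["m00"]]
                                ~~~~~~~~^~~~~~~~~
ZeroDivisionError: float division by zero
```

Run:
```python
from h import *
t=shot("top")
im=t["color"][225:285,340:420,::-1];im=cv2.resize(im,None,fx=7,fy=7,interpolation=2)
cv2.imwrite("pics/c1.png",im)
print(plane(t,[[252,195],[289,240]],.02),plane(t,[[378,257]],.06),plane(t,[[410,257],[414,150]],.27))
```

```text
[[0.4543 0.5646 0.02  ]
 [0.3622 0.4894 0.02  ]] [[0.328  0.3151 0.06  ]] [[0.3356 0.3009 0.27  ]
 [0.493  0.2913 0.27  ]]
```

View pics/c1.png

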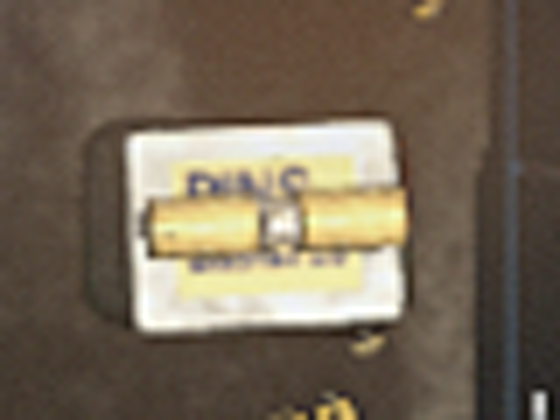

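The crop shows the cylinder lying roughly along world y on the tin: it spans crop x 150–405 with the cam at (283,222), and the reader peeks out on the left. I'll move above the stack with the fingers closing along world x.

Create go.py:
```python
# python3 go.py x y z yaw : shift/turn in tool axes to that TCP, tool x at world angle 90deg+yaw
from h import *; import sys
def go(x,y,z,yaw=0.):
    s=arm.sense(); A=R.from_rotvec(s["orientation"]).as_matrix(); c,q=np.cos(yaw),np.sin(yaw)
    B=np.array([[-q,c,0],[c,q,0],[0,0,-1.]]).T; B=np.c_[[-q,c,0],[c,q,0],[0,0,-1.]]
    print("at",s["tcp_pos"],"d",A.T@(np.array([x,y,z])-s["tcp_pos"]),"rot",R.from_matrix(A.T@B).as_rotvec())
if __name__=="__main__": go(*map(float,sys.argv[1:]))
```

```bash
python3 go.py .328 .315 .231 0
```

```text
at [0.2296 0.472  0.2311] d [-0.1572 -0.0981  0.0001] rot [-0.0004  0.0002  1.118 ]
```

Careful with the scale: shifts go in shares of 250 mm and turns go in shares of 360 degrees. That gives: -0.157 m is -0.628, -0.12 m is -0.48, 1.118 rad is 0.1779.

Request:
steer_hand:
  deltas:
    - {"x":-0.16, "y":-0.1, "az":0.0446, "finger_gap":0.085}
    - {"x":-0.32, "y":-0.2, "az":0.0891, "finger_gap":0.085}
    - {"x":-0.48, "y":-0.3, "az":0.1337, "finger_gap":0.085}
    - {"x":-0.628, "y":-0.392, "az":0.1779, "finger_gap":0.085}
    - {"x":-0.628, "y":-0.392, "az":0.1779, "finger_gap":0.085}
    - {"x":-0.628, "y":-0.392, "az":0.1779, "finger_gap":0.085}
    - {"x":-0.628, "y":-0.392, "az":0.1779, "finger_gap":0.085}
    - {"x":-0.628, "y":-0.392, "az":0.1779, "finger_gap":0.085}
    - {"x":-0.628, "y":-0.392, "az":0.1779, "finger_gap":0.085}
    - {"x":-0.628, "y":-0.392, "az":0.1779, "finger_gap":0.085}

```text
clock: 1.3
tcp_pos: [0.3279, 0.3153, 0.2313]
orientation: [2.219, 2.224, -0.0]
force: [-0.1, 0.5, -0.4]
gripper_width: 0.0852
gripper_force: 0.0
```

Run:
```python
from h import *
w=shot("wrist");s=arm.sense();print(s["joint_pos"],s["tcp_pos"])
cv2.imwrite("pics/w1.png",w["color"][:,:,::-1]); cv2.imwrite("pics/w1crop.png",cv2.resize(w["color"][80:280,200:450,::-1],None,fx=3,fy=3,interpolation=2))
np.savez("w1.npz",W=w["W"],K=w["K"],color=w["color"])
```

```text
[ 0.6048  0.1578 -0.3269  1.0862  0.      2.1734] [0.3279 0.3153 0.2313]
```

View pics/w1crop.png

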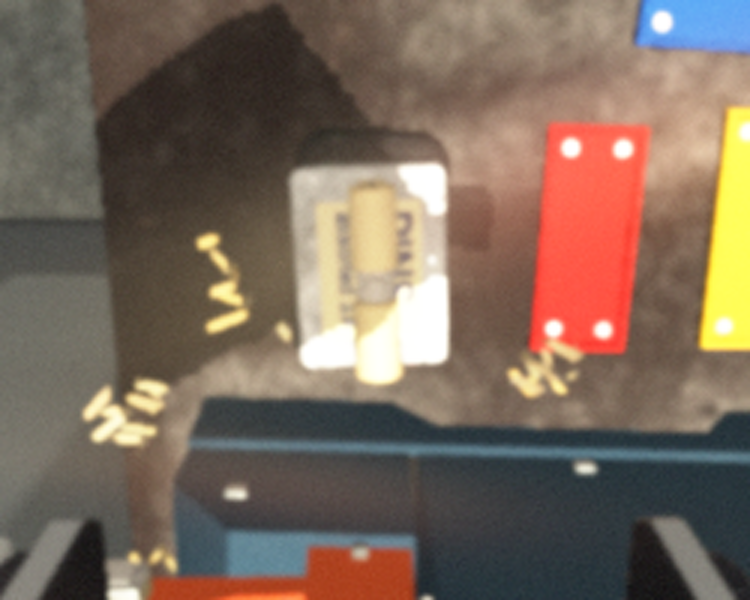

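The picture shows, in crop pixels: cylinder from (373,184) to (380,383), cam at (375,288), tin lid corners (292,170), (445,165), (449,365), (302,368), and the red tray to the right. I'll triangulate heights against the top view.

Run:
```python
from h import *
t=shot("top");w=dict(np.load("w1.npz"))
def wp(p): return (np.array(p)+.5)/3-.5+[200,80]
def tp(p): return (np.array(p)+.5)/7-.5+[340,225]
for n,a,b in[("cyl -y end",(379.5,383),(405,217)),("cam",(375,288),(283,222)),("tin+y-x",(292,170),(138,333)),("tin+y+x",(445,165),(128,133)),("tin-y+x",(449,365),(393,122)),("tin-y-x",(302,368),(404,322))]:
    print(n,tri(w,wp(a),t,tp(b)),plane(w,wp(a),.04 if n[0]=="t" else .065),plane(t,tp(b),.04 if n[0]=="t" else .065))
# cylinder sides in wrist rows, brass mask
h=cv2.cvtColor(w["color"],cv2.COLOR_RGB2HSV)
P=plane(w,wp([[357,383],[402,383],[351,200],[395,200]]),.06);print(P)
a=plane(w,blob({**w},"red",box=(370,100,430,200)),.0055)
print(rect(w,blob(w,"red",box=(370,100,430,205)),.0055))
```

```text
cyl -y end [0.3314 0.2777 0.0612] [[0.3331 0.2798 0.065 ]] [[0.3306 0.2783 0.065 ]]
cam [0.3297 0.3093 0.0459] [[0.3313 0.3153 0.065 ]] [[0.3295 0.312  0.065 ]]
tin+y-x [ 0.2891  0.3351 -0.0902] [[0.3013 0.3527 0.04  ]] [[0.2977 0.3497 0.04  ]]
tin+y+x [0.3545 0.3549 0.0591] [[0.3567 0.3546 0.04  ]] [[0.354  0.3517 0.04  ]]
tin-y+x [0.3578 0.2776 0.0441] [[0.3605 0.2777 0.04  ]] [[0.3566 0.2761 0.04  ]]
tin-y-x [0.3003 0.2716 0.0271] [[0.3033 0.2763 0.04  ]] [[0.3002 0.2742 0.04  ]]
[[0.3249 0.2778 0.06  ]
 [0.3415 0.2779 0.06  ]
 [0.323  0.3453 0.06  ]
 [0.3381 0.3453 0.06  ]]
(array([0.4189, 0.3184], dtype=float32), array([0.0424, 0.0954], dtype=float32), np.float32(-0.017964292))
```

In the tool's units: 0.101 m is 0.404, 0.07 m is 0.28, -0.04 rad is -0.0064.

```bash
python3 go.py .332 .315 .13 .04
```

```text
at [0.3279 0.3153 0.2313] d [-0.0003  0.0041  0.1013] rot [-0.      0.     -0.0382]
```

Request:
steer_hand:
  deltas:
    - {"y":0.004, "z":0.14, "az":-0.0064, "finger_gap":0.085}
    - {"y":0.016, "z":0.28, "az":-0.0064, "finger_gap":0.085}
    - {"y":0.016, "z":0.404, "az":-0.0064, "finger_gap":0.085}
    - {"y":0.016, "z":0.404, "az":-0.0064, "finger_gap":0.085}
    - {"y":0.016, "z":0.404, "az":-0.0064, "finger_gap":0.085}

```text
clock: 1.9
tcp_pos: [0.3319, 0.3153, 0.1308]
orientation: [-2.176, -2.266, 0.001]
force: [0.5, 0.8, 1.6]
gripper_width: 0.0849
gripper_force: 0.0
```

Run:
```python
from h import *
w=shot("wrist");print(arm.sense()["joint_pos"])
cv2.imwrite("pics/w2.png",cv2.resize(w["color"][80:280,200:450,::-1],None,fx=3,fy=3,interpolation=2))
np.savez("w2.npz",W=w["W"],K=w["K"],color=w["color"])
```

```text
[ 0.5998  0.2531 -0.4892  0.8273 -0.      2.13  ]
```

View pics/w2.png

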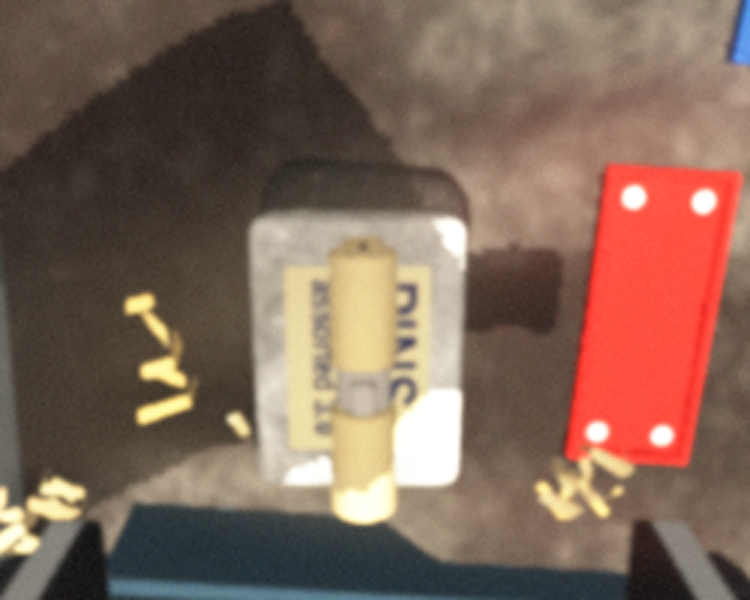

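The cylinder now stands vertical in the image, with its end at (364,524), top far edge at (362,256) and cam at (364,392). The lid runs from (250,215) to (465,487).

Run:
```python
from h import *
w=dict(np.load("w1.npz"));v=dict(np.load("w2.npz"))
def wp(p): return (np.array(p)+.5)/3-.5+[200,80]
for n,a,b in[("cyl -y end",(379.5,383),(364,524)),("tin+y-x",(292,170),(250,218)),("tin+y+x",(445,165),(465,213)),("tin-y+x",(449,365),(462,486)),("tin-y-x",(302,368),(260,487)),("red",(571,148),(634,197)),("red",(554,328),(597,432)),("red",(603,330),(662,435)),("red",(623,149),(704,202))]:
    print(n,tri(w,wp(a),v,wp(b)),plane(v,wp(b),{"c":.065,"t":.04,"r":.003}[n[0]]))
print(plane(v,wp([[364,524],[362,256],[364,392],[331,300],[395,300]]),.065))
```

```bash
python3 go.py .332 .315 .046 .04
```

```text
cyl -y end [0.3331 0.28   0.0656] [[0.3331 0.2797 0.065 ]]
tin+y-x [0.3009 0.3527 0.0391] [[0.3008 0.3531 0.04  ]]
tin+y+x [0.36   0.3498 0.003 ] [[0.356  0.3566 0.04  ]]
tin-y+x [0.3613 0.2758 0.0347] [[0.361  0.2787 0.04  ]]
tin-y-x [0.3036 0.2768 0.0414] [[0.3036 0.276  0.04  ]]
red [0.4104 0.3563 0.0009] [[0.4098 0.3567 0.003 ]]
red [0.4078 0.2814 0.0045] [[0.4081 0.2807 0.003 ]]
red [0.4296 0.2798 0.0016] [[0.4292 0.2805 0.003 ]]
red [0.4306 0.3562 0.0034] [[0.4308 0.3561 0.003 ]]
[[0.3331 0.2797 0.065 ]
 [0.3299 0.3501 0.065 ]
 [0.3317 0.3162 0.065 ]
 [0.323  0.3392 0.065 ]
 [0.3381 0.3398 0.065 ]]
at [0.3326 0.3157 0.1316] d [-0.0008 -0.0007  0.0856] rot [ 0.001  -0.0006  0.0006]
```

In the tool's units: 0.085 m is 0.34, 0.04 m is 0.16.

Request:
steer_hand:
  deltas:
    - {"z":0.16, "finger_gap":0.06}
    - {"z":0.28, "finger_gap":0.045}
    - {"z":0.34, "finger_gap":0.045}
    - {"z":0.34, "finger_gap":0.045}
    - {"z":0.34, "finger_gap":0.01}
    - {"z":0.34, "finger_gap":0.01}
    - {"z":0.34, "finger_gap":0.01}
    - {"z":0.34, "finger_gap":0.01}
    - {"z":0.34, "finger_gap":0.01}
    - {"z":0.34, "finger_gap":0.01}

```text
clock: 2.95
tcp_pos: [0.3331, 0.3161, 0.0471]
orientation: [2.176, 2.265, 0.005]
force: [-2.4, -0.2, 7.7]
gripper_width: 0.0151
gripper_force: 58.4
```

In the tool's units: -0.06 m is -0.24, -0.035 m is -0.14.

Request:
steer_hand:
  deltas:
    - {"z":-0.04, "finger_gap":0.01}
    - {"z":-0.14, "finger_gap":0.01}
    - {"z":-0.24, "finger_gap":0.01}
    - {"z":-0.24, "finger_gap":0.01}
    - {"z":-0.24, "finger_gap":0.01}

```text
clock: 3.45
tcp_pos: [0.3325, 0.3156, 0.1062]
orientation: [2.176, 2.265, 0.003]
force: [-0.4, -0.2, -2.2]
gripper_width: 0.0153
gripper_force: 59.1
```

Run:
```python
from h import *
w=shot("wrist"); s=arm.sense(); print(s["force"],s["tcp_pos"],s["gripper_width"])
cv2.imwrite("pics/w3.png",cv2.resize(w["color"][80:380,160:480,::-1],None,fx=2,fy=2,interpolation=2))
np.savez("w3.npz",W=w["W"],K=w["K"],color=w["color"])
```

```bash
python3 go.py .4192 .3185 .107 -.022
```

```text
[ 0.0618 -0.8306 -2.7526] [0.3319 0.3152 0.1053] 0.015284272914866863
at [0.3319 0.3152 0.1053] d [-0.0002  0.0874 -0.0016] rot [ 0.0002 -0.0001  0.062 ]
```

View pics/w3.png

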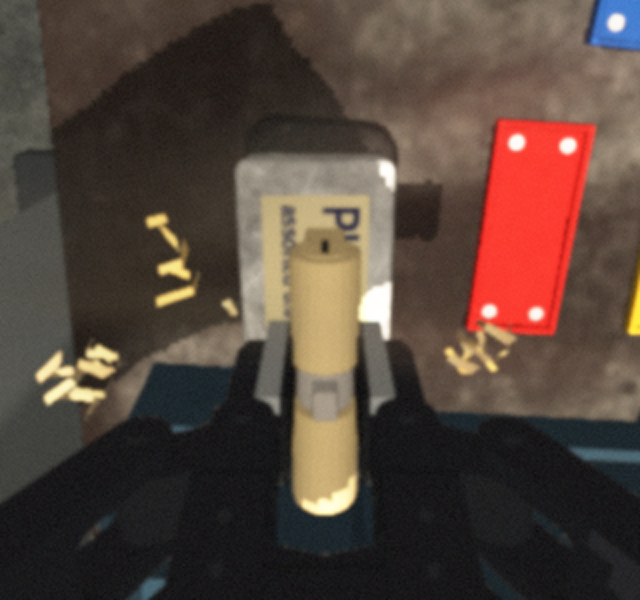

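The cylinder is held level between the pads, centred at about (325,385), and the tin stayed put. Now over the red tray.

In the tool's units: 0.087 m is 0.348, 0.08 m is 0.32, 0.062 rad is 0.0099.

Request:
steer_hand:
  deltas:
    - {"y":0.12, "az":0.0048, "finger_gap":0.01}
    - {"y":0.24, "az":0.0099, "finger_gap":0.01}
    - {"y":0.348, "az":0.0099, "finger_gap":0.01}
    - {"y":0.348, "az":0.0099, "finger_gap":0.01}
    - {"y":0.348, "z":0.12, "az":0.0099, "finger_gap":0.01}
    - {"y":0.348, "z":0.24, "az":0.0099, "finger_gap":0.01}
    - {"y":0.348, "z":0.32, "az":0.0099, "finger_gap":0.01}
    - {"y":0.348, "z":0.32, "az":0.0099, "finger_gap":0.01}
    - {"y":0.348, "z":0.32, "az":0.0099, "finger_gap":0.01}

```text
clock: 4.4
tcp_pos: [0.418, 0.3184, 0.025]
orientation: [-2.245, -2.197, 0.003]
force: [-0.3, -1.0, -2.2]
gripper_width: 0.0151
gripper_force: 59.2
```

```bash
python3 go.py .4192 .3185 .0105 -.022
```

```text
at [0.418  0.3184 0.025 ] d [0.0001 0.0012 0.0145] rot [-0.0016  0.001   0.0002]
```

Request:
steer_hand:
  deltas:
    - {"y":0.004, "z":0.028, "finger_gap":0.01}
    - {"y":0.004, "z":0.052, "finger_gap":0.01}
    - {"y":0.004, "z":0.056, "finger_gap":0.01}
    - {"y":0.004, "z":0.06, "finger_gap":0.01}
    - {"y":0.004, "z":0.06, "finger_gap":0.01}

```text
clock: 4.9
tcp_pos: [0.4199, 0.3188, 0.0104]
orientation: [2.246, 2.197, 0.0]
force: [-0.2, -0.7, -2.6]
gripper_width: 0.0153
gripper_force: 59.3
```

In the tool's units: 0.0015 m is 0.006, 0.001 m is 0.004.

Request:
steer_hand:
  deltas:
    - {"z":0.004, "finger_gap":0.01}
    - {"z":0.004, "finger_gap":0.01}
    - {"z":0.006, "finger_gap":0.01}
    - {"z":0.006, "finger_gap":0.01}

```text
clock: 5.3
tcp_pos: [0.4201, 0.3188, 0.0101]
orientation: [2.245, 2.197, 0.001]
force: [-5.3, -2.5, 14.5]
gripper_width: 0.015
gripper_force: 61.5
```

Contact. Release to about 45 mm and lift.

In the tool's units: -0.14 m is -0.56, -0.12 m is -0.48.

Request:
steer_hand:
  deltas:
    - {"finger_gap":0.03}
    - {"finger_gap":0.045}
    - {"finger_gap":0.045}
    - {"finger_gap":0.045}
    - {"z":-0.12, "finger_gap":0.045}
    - {"z":-0.28, "finger_gap":0.045}
    - {"z":-0.48, "finger_gap":0.08}
    - {"z":-0.56, "finger_gap":0.085}
    - {"z":-0.56, "finger_gap":0.085}

```text
clock: 6.2
tcp_pos: [0.4219, 0.3199, 0.1521]
orientation: [2.245, 2.196, 0.009]
force: [0.0, -0.4, 0.1]
gripper_width: 0.0843
gripper_force: 0.0
```

Run:
```python
from h import *
w=shot("wrist")
cv2.imwrite("pics/w4.png",cv2.resize(w["color"][80:330,60:480,::-1],None,fx=1.9,fy=1.9,interpolation=2))
np.savez("w4.npz",W=w["W"],K=w["K"],color=w["color"])
```

```text
(no output)
```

View pics/w4.png

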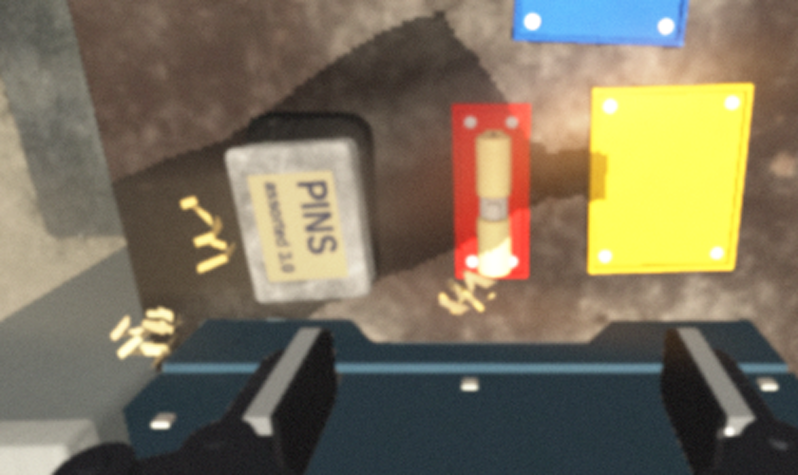

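The cylinder sits centred in the red tray, around (491,205). The tin lid has corners (226,150), (355,138), (375,290), (256,302). Yellow rivets are at (610,106), (732,103), (717,253) and (604,256).

Run:
```python
from h import *
w=dict(np.load("w4.npz"))
def wp(p): return (np.array(p)+.5)/1.9-.5+[60,80]
P=plane(w,wp([[226,150],[355,138],[375,290],[256,302]]),.04);print(P,P.mean(0))
Q=plane(w,wp([[610,106],[732,103],[717,253],[604,256]]),.003);print(Q,Q.mean(0))
print("cyl top ends",plane(w,wp([[493,140],[495,276]]),.028))
c=blob(w,"yellow");print(rect(w,c,.0055))
print(rect(w,blob(w,"red",box=(290,125,345,230)),.0055))
```

```bash
python3 go.py .3305 .316 .13 .05
```

```text
[[0.3025 0.3526 0.04  ]
 [0.3604 0.3566 0.04  ]
 [0.3626 0.2825 0.04  ]
 [0.3042 0.2775 0.04  ]] [0.3324 0.3173 0.04  ]
[[0.48   0.363  0.003 ]
 [0.541  0.3631 0.003 ]
 [0.5414 0.2824 0.003 ]
 [0.4799 0.2822 0.003 ]] [0.5106 0.3227 0.003 ]
cyl top ends [[0.4214 0.352  0.028 ]
 [0.4206 0.283  0.028 ]]
(array([0.5103, 0.3229], dtype=float32), array([0.0797, 0.1   ], dtype=float32), np.float32(0.006640934))
(array([0.4196, 0.319 ], dtype=float32), array([0.041 , 0.0945], dtype=float32), np.float32(-0.028947461))
at [0.4208 0.3192 0.15  ] d [-0.0053 -0.0902  0.0198] rot [ 0.0025 -0.0014 -0.072 ]
```

In the tool's units: -0.09 m is -0.36, -0.08 m is -0.32, -0.065 rad is -0.0103.

Request:
steer_hand:
  deltas:
    - {"x":-0.008, "y":-0.16, "az":-0.0064, "finger_gap":0.085}
    - {"x":-0.016, "y":-0.32, "az":-0.0103, "finger_gap":0.085}
    - {"x":-0.016, "y":-0.36, "az":-0.0103, "finger_gap":0.085}
    - {"x":-0.016, "y":-0.36, "az":-0.0103, "finger_gap":0.085}
    - {"x":-0.016, "y":-0.36, "z":0.2, "az":-0.0103, "finger_gap":0.085}
    - {"x":-0.016, "y":-0.36, "z":0.32, "az":-0.0103, "finger_gap":0.085}
    - {"x":-0.016, "y":-0.36, "z":0.32, "az":-0.0103, "finger_gap":0.085}
    - {"x":-0.016, "y":-0.36, "z":0.32, "az":-0.0103, "finger_gap":0.085}

```text
clock: 7.05
tcp_pos: [0.3305, 0.3166, 0.0687]
orientation: [-2.174, -2.268, 0.002]
force: [0.2, -0.0, -0.3]
gripper_width: 0.0852
gripper_force: 0.0
```

```bash
python3 go.py .3312 .3168 .020 .04
```

```text
at [0.3305 0.3166 0.0687] d [0.0002 0.0007 0.0487] rot [-0.0009  0.0007  0.0023]
```

In the tool's units: 0.0485 m is 0.194, 0.04 m is 0.16.

Request:
steer_hand:
  deltas:
    - {"y":0.0028, "z":0.1, "finger_gap":0.085}
    - {"y":0.0028, "z":0.16, "finger_gap":0.085}
    - {"y":0.0028, "z":0.194, "finger_gap":0.085}
    - {"y":0.0028, "z":0.194, "finger_gap":0.085}
    - {"y":0.0028, "z":0.194, "finger_gap":0.07}
    - {"y":0.0028, "z":0.194, "finger_gap":0.065}
    - {"y":0.0028, "z":0.194, "finger_gap":0.05}
    - {"y":0.0028, "z":0.194, "finger_gap":0.05}
    - {"y":0.0028, "z":0.194, "finger_gap":0.05}
    - {"y":0.0028, "z":0.194, "finger_gap":0.05}

```text
clock: 8.05
tcp_pos: [0.3311, 0.3172, 0.0215]
orientation: [2.173, 2.268, 0.002]
force: [-1.1, -1.1, 11.0]
gripper_width: 0.0557
gripper_force: 62.6
```

In the tool's units: -0.08 m is -0.32, -0.065 m is -0.26.

Request:
steer_hand:
  deltas:
    - {"z":-0.04, "finger_gap":0.05}
    - {"z":-0.14, "finger_gap":0.05}
    - {"z":-0.26, "finger_gap":0.05}
    - {"z":-0.32, "finger_gap":0.05}
    - {"z":-0.32, "finger_gap":0.05}

```text
clock: 8.55
tcp_pos: [0.332, 0.3178, 0.1028]
orientation: [2.172, 2.268, 0.007]
force: [0.0, -0.4, -0.6]
gripper_width: 0.0555
gripper_force: 64.7
```

Run:
```python
from h import *
w=shot("wrist"); s=arm.sense(); print(s["force"],s["tcp_pos"],s["gripper_width"])
cv2.imwrite("pics/w5.png",cv2.resize(w["color"][80:380,160:560,::-1],None,fx=2,fy=2,interpolation=2))
np.savez("w5.npz",W=w["W"],K=w["K"],color=w["color"])
```

```bash
python3 go.py .5104 .3228 .11 .003
```

```text
[-0.1655  0.0607 -1.1971] [0.3313 0.3173 0.1014] 0.05535807297418056
at [0.3313 0.3173 0.1014] d [-0.0022  0.1792 -0.0082] rot [ 0.0022 -0.0014  0.04  ]
```

View pics/w5.png

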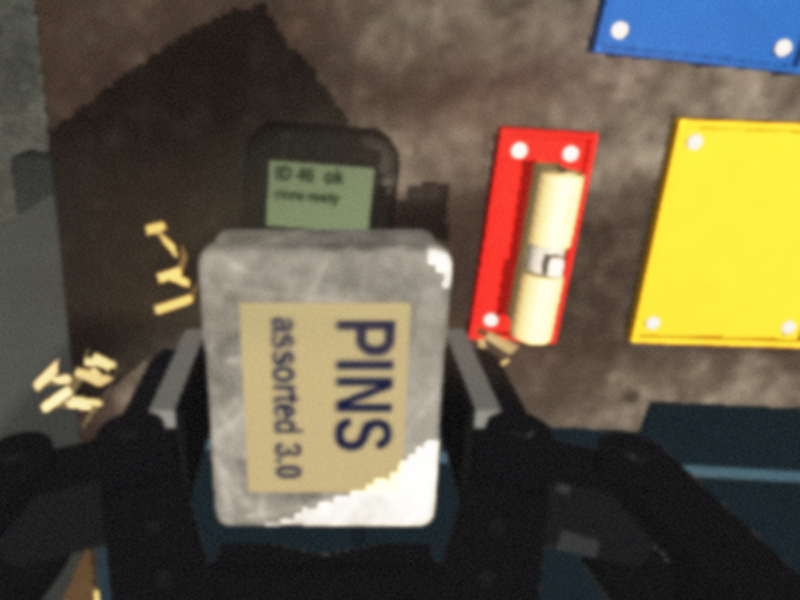

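The tin is held level, its lid from (200,243) to (440,525). The reader is uncovered with its screen at (320,195). I'll check the tin's centre in the grip and move on.

Run:
```python
from h import *
w=dict(np.load("w5.npz"))
P=plane(w,(np.array([[201,245],[452,245],[438,524],[218,524]])+.5)/2-.5+[160,80],.12);print(P,P.mean(0))
```

```text
[[0.304  0.3544 0.12  ]
 [0.3588 0.3566 0.12  ]
 [0.3636 0.2799 0.12  ]
 [0.3067 0.2777 0.12  ]] [0.3333 0.3172 0.12  ]
```

Request:
steer_hand:
  deltas:
    - {"y":0.16, "az":0.0064, "finger_gap":0.05}
    - {"y":0.32, "az":0.0064, "finger_gap":0.05}
    - {"x":-0.008, "y":0.48, "az":0.0064, "finger_gap":0.05}
    - {"x":-0.008, "y":0.64, "az":0.0064, "finger_gap":0.05}
    - {"x":-0.008, "y":0.716, "az":0.0064, "finger_gap":0.05}
    - {"x":-0.008, "y":0.716, "az":0.0064, "finger_gap":0.05}
    - {"x":-0.008, "y":0.716, "az":0.0064, "finger_gap":0.05}
    - {"x":-0.008, "y":0.716, "az":0.0064, "finger_gap":0.05}

```text
clock: 9.4
tcp_pos: [0.5079, 0.3222, 0.0995]
orientation: [-2.217, -2.225, 0.003]
force: [0.2, 0.7, -0.9]
gripper_width: 0.0559
gripper_force: 64.7
```

```bash
python3 go.py .5104 .3228 .0045 .003
```

```text
at [0.5079 0.3222 0.0995] d [0.0007 0.0027 0.095 ] rot [-0.0019  0.0008  0.0005]
```

In the tool's units: 0.094 m is 0.376, 0.002 m is 0.008.

Request:
steer_hand:
  deltas:
    - {"y":0.008, "z":0.16, "finger_gap":0.05}
    - {"y":0.008, "z":0.28, "finger_gap":0.05}
    - {"y":0.008, "z":0.34, "finger_gap":0.05}
    - {"y":0.008, "z":0.368, "finger_gap":0.05}
    - {"y":0.008, "z":0.376, "finger_gap":0.05}
    - {"y":0.008, "z":0.376, "finger_gap":0.05}

```text
clock: 10.0
tcp_pos: [0.5115, 0.3228, 0.007]
orientation: [2.218, 2.225, 0.001]
force: [-0.1, -0.9, -0.5]
gripper_width: 0.0554
gripper_force: 64.7
```

In the tool's units: 0.0025 m is 0.01, 0.0015 m is 0.006.

Request:
steer_hand:
  deltas:
    - {"y":-0.004, "z":0.006, "finger_gap":0.05}
    - {"y":-0.004, "z":0.01, "finger_gap":0.05}
    - {"y":-0.004, "z":0.01, "finger_gap":0.05}

```text
clock: 10.3
tcp_pos: [0.5108, 0.3228, 0.0046]
orientation: [2.218, 2.225, 0.002]
force: [-1.6, 1.0, 3.8]
gripper_width: 0.0554
gripper_force: 65.3
```

Contact. Release, lift, then go back over the reader and look.

In the tool's units: -0.145 m is -0.58, -0.14 m is -0.56.

Request:
steer_hand:
  deltas:
    - {"finger_gap":0.07}
    - {"finger_gap":0.085}
    - {"finger_gap":0.085}
    - {"finger_gap":0.085}
    - {"z":-0.16, "finger_gap":0.085}
    - {"z":-0.32, "finger_gap":0.085}
    - {"z":-0.48, "finger_gap":0.085}
    - {"y":-0.2, "z":-0.58, "finger_gap":0.085}
    - {"y":-0.4, "z":-0.58, "finger_gap":0.085}
    - {"y":-0.56, "z":-0.58, "finger_gap":0.085}
    - {"y":-0.56, "z":-0.58, "finger_gap":0.085}
    - {"y":-0.56, "z":-0.58, "finger_gap":0.085}

```text
clock: 11.5
tcp_pos: [0.37, 0.3223, 0.1493]
orientation: [2.216, 2.226, 0.002]
force: [0.4, 0.4, -0.1]
gripper_width: 0.0853
gripper_force: 0.0
```

Run:
```python
from h import *
w=shot("wrist")
cv2.imwrite("pics/w6.png",cv2.resize(w["color"][40:280,200:520,::-1],None,fx=2.5,fy=2.5,interpolation=2))
np.savez("w6.npz",W=w["W"],K=w["K"],color=w["color"])
```

```text
(no output)
```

View pics/w6.png

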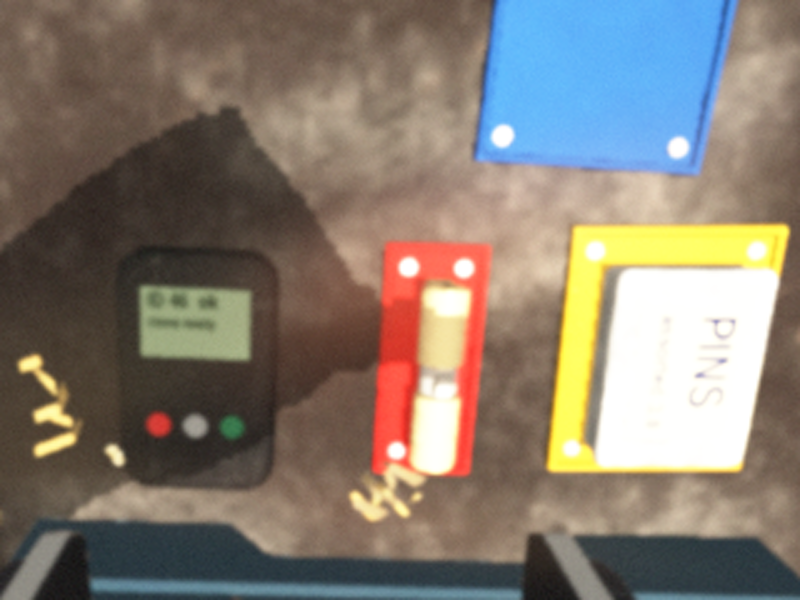

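The tin sits in the yellow tray and the cylinder in the red. The reader is at (121–276, 250–487), with its screen top corners at (138,286) and (252,290), and its buttons at (158,424) and (232,428).

Run:
```python
from h import *
w=dict(np.load("w6.npz"));v=dict(np.load("w5.npz"))
a=lambda p:(np.array(p)+.5)/2.5-.5+[200,40]
b=lambda p:(np.array(p)+.5)/2-.5+[160,80]
print(tri(w,a((138,286)),v,b((267,160))),tri(w,a((252,290)),v,b((377,167))))
print(plane(w,a([[138,286],[252,290],[140,356],[250,360],[158,424],[232,428],[121,370],[198,250],[198,487]]),.02),plane(w,a([[276,370],[198,487],[198,250]]),.005))
print("tin lid",plane(w,a([[618,268],[776,271],[742,467],[606,465]]),.023).mean(0))
```

```bash
python3 go.py .328 .315 .13 .04
```

```text
[0.3097 0.3517 0.0179] [0.3513 0.3512 0.0204]
[[0.3102 0.3523 0.02  ]
 [0.3512 0.351  0.02  ]
 [0.3092 0.326  0.02  ]
 [0.35   0.3246 0.02  ]
 [0.3143 0.2989 0.02  ]
 [0.3426 0.2974 0.02  ]
 [0.3017 0.3205 0.02  ]
 [0.3323 0.3653 0.02  ]
 [0.3285 0.2723 0.02  ]] [[0.3591 0.316  0.005 ]
 [0.3262 0.2649 0.005 ]
 [0.3302 0.363  0.005 ]]
tin lid [0.5112 0.3215 0.023 ]
at [0.3711 0.3224 0.1492] d [-0.0073 -0.0432  0.0192] rot [ 0.0014 -0.0006 -0.0366]
```

In the tool's units: 0.11 m is 0.44, 0.02 m is 0.08, 0.035 rad is 0.0056.

Request:
steer_hand:
  deltas:
    - {"x":-0.016, "y":-0.16, "z":0.08, "az":0.0056, "finger_gap":0.085}
    - {"x":-0.016, "y":-0.164, "z":0.24, "az":0.0056, "finger_gap":0.085}
    - {"x":-0.016, "y":-0.164, "z":0.4, "az":0.0056, "finger_gap":0.085}
    - {"x":-0.016, "y":-0.164, "z":0.44, "az":0.0056, "finger_gap":0.085}
    - {"x":-0.016, "y":-0.164, "z":0.44, "az":0.0056, "finger_gap":0.085}
    - {"x":-0.016, "y":-0.164, "z":0.44, "az":0.0056, "finger_gap":0.085}

```text
clock: 12.15
tcp_pos: [0.3309, 0.3185, 0.0398]
orientation: [2.257, 2.185, 0.002]
force: [-0.1, -0.2, 0.4]
gripper_width: 0.0851
gripper_force: 0.0
```

```bash
python3 go.py .33 .318 .004 -.035
```

```text
at [0.3309 0.3185 0.0398] d [-0.0005 -0.0009  0.0358] rot [ 0.0011 -0.0007  0.0024]
```

Request:
steer_hand:
  deltas:
    - {"y":-0.004, "z":0.08, "finger_gap":0.085}
    - {"y":-0.004, "z":0.12, "finger_gap":0.085}
    - {"y":-0.004, "z":0.142, "finger_gap":0.085}
    - {"y":-0.004, "z":0.142, "finger_gap":0.085}
    - {"y":-0.004, "z":0.142, "finger_gap":0.072}
    - {"y":-0.004, "z":0.142, "finger_gap":0.065}
    - {"y":-0.004, "z":0.142, "finger_gap":0.05}
    - {"y":-0.004, "z":0.142, "finger_gap":0.05}
    - {"y":-0.004, "z":0.142, "finger_gap":0.05}
    - {"y":-0.004, "z":0.142, "finger_gap":0.05}

```text
clock: 13.15
tcp_pos: [0.3288, 0.3182, 0.0042]
orientation: [2.257, 2.185, 0.002]
force: [-1.6, -3.1, 11.6]
gripper_width: 0.0585
gripper_force: 62.9
```

Request:
steer_hand:
  deltas:
    - {"z":-0.04, "finger_gap":0.05}
    - {"z":-0.16, "finger_gap":0.05}
    - {"z":-0.32, "finger_gap":0.05}
    - {"z":-0.48, "finger_gap":0.05}
    - {"z":-0.48, "finger_gap":0.05}
    - {"z":-0.48, "finger_gap":0.05}

```text
clock: 13.75
tcp_pos: [0.329, 0.3184, 0.1245]
orientation: [2.256, 2.185, 0.004]
force: [0.8, -0.4, -1.9]
gripper_width: 0.0585
gripper_force: 65.7
```

```bash
python3 go.py .4735 .42 .125 -.045
```

```text
at [0.329  0.3184 0.1245] d [ 0.1062  0.1411 -0.    ] rot [ 0.002  -0.0015  0.0131]
```

In the tool's units: 0.141 m is 0.564, 0.11 m is 0.44, 0.013 rad is 0.0021.

Request:
steer_hand:
  deltas:
    - {"x":0.08, "y":0.16, "z":-0.08, "az":0.0021, "finger_gap":0.05}
    - {"x":0.12, "y":0.3, "z":-0.08, "az":0.0021, "finger_gap":0.05}
    - {"x":0.18, "y":0.44, "z":-0.08, "az":0.0021, "finger_gap":0.05}
    - {"x":0.22, "y":0.564, "z":-0.08, "az":0.0021, "finger_gap":0.05}
    - {"x":0.22, "y":0.564, "z":-0.08, "az":0.0021, "finger_gap":0.05}
    - {"x":0.22, "y":0.564, "z":-0.08, "az":0.0021, "finger_gap":0.05}

```text
clock: 14.35
tcp_pos: [0.4703, 0.3677, 0.1414]
orientation: [-2.271, -2.17, 0.005]
force: [-0.2, -0.2, -1.6]
gripper_width: 0.058
gripper_force: 65.6
```

Run:
```python
from h import *
w=shot("wrist");t=arm.sense();print(t["tcp_pos"],t["gripper_width"])
cv2.imwrite("pics/w7.png",w["color"][:,:,::-1])
np.savez("w7.npz",W=w["W"],K=w["K"],color=w["color"])
c=blob(w,"blue");print(c.min(0),c.max(0),rect(w,c,.0055))
```

```text
[0.4698 0.3677 0.1418] 0.05823799248711651
[278  82] [362 156] (array([0.4723, 0.4266], dtype=float32), array([0.0642, 0.0757], dtype=float32), np.float32(1.5219554))
```

View pics/w7.png

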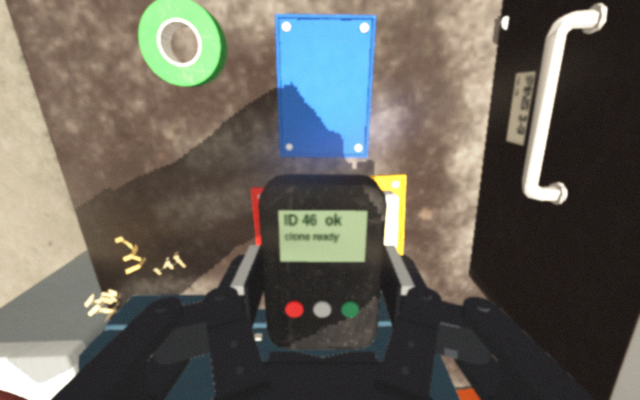

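The blue tray is fully visible, with rivets at (286,27), (364,28), (358,148) and (289,147). The reader is held squarely, running from (262,188) to (380,346).

Run:
```python
from h import *
w=dict(np.load("w7.npz"))
P=plane(w,[[286,27],[364,28],[358,148],[289,147]],.003);print(P,P.mean(0))
P=plane(w,[[276,15],[375,16],[369,158],[280,156]],.0055);print(P,P.mean(0))
print("reader ends, sides",plane(w,[[322,183],[322,346],[294,310],[350,310],[281,210],[367,211]],.157))
```

```bash
python3 go.py .475 .451 .10 -.045
```

```text
[[0.4471 0.5024 0.003 ]
 [0.5109 0.4987 0.003 ]
 [0.5053 0.4    0.003 ]
 [0.4416 0.4038 0.003 ]] [0.4762 0.4512 0.003 ]
[[0.44   0.5109 0.0055]
 [0.5195 0.5065 0.0055]
 [0.5151 0.3907 0.0055]
 [0.4329 0.3963 0.0055]] [0.4769 0.4511 0.0055]
reader ends, sides [[0.473  0.4138 0.157 ]
 [0.4689 0.3241 0.157 ]
 [0.4559 0.3478 0.157 ]
 [0.484  0.3466 0.157 ]
 [0.4542 0.402  0.157 ]
 [0.4925 0.3998 0.157 ]]
at [0.4698 0.3677 0.1418] d [0.0836 0.0016 0.0417] rot [-0.0028  0.0018 -0.0001]
```

In the tool's units: 0.115 m is 0.46, 0.083 m is 0.332, 0.01 rad is 0.0016.

Request:
steer_hand:
  deltas:
    - {"x":0.16, "y":0.008, "az":0.0016, "finger_gap":0.05}
    - {"x":0.32, "y":0.008, "az":0.0016, "finger_gap":0.05}
    - {"x":0.332, "y":0.008, "az":0.0016, "finger_gap":0.05}
    - {"x":0.332, "y":0.008, "z":0.16, "az":0.0016, "finger_gap":0.05}
    - {"x":0.332, "y":0.008, "z":0.32, "az":0.0016, "finger_gap":0.05}
    - {"x":0.332, "y":0.008, "z":0.44, "az":0.0016, "finger_gap":0.05}
    - {"x":0.332, "y":0.008, "z":0.46, "az":0.0016, "finger_gap":0.05}
    - {"x":0.332, "y":0.008, "z":0.46, "az":0.0016, "finger_gap":0.05}

```text
clock: 15.2
tcp_pos: [0.4757, 0.4504, 0.028]
orientation: [-2.281, -2.16, 0.004]
force: [0.0, 0.1, -1.0]
gripper_width: 0.0581
gripper_force: 65.6
```

```bash
python3 go.py .4755 .4505 .0075 -.055
```

```text
at [0.4757 0.4504 0.028 ] d [ 0.0001 -0.0001  0.0205] rot [-0.0018  0.0015  0.0002]
```

In the tool's units: 0.0205 m is 0.082, 0.0195 m is 0.078.

Request:
steer_hand:
  deltas:
    - {"z":0.048, "finger_gap":0.05}
    - {"z":0.072, "finger_gap":0.05}
    - {"z":0.078, "finger_gap":0.05}
    - {"z":0.082, "finger_gap":0.05}
    - {"z":0.082, "finger_gap":0.05}

```text
clock: 15.7
tcp_pos: [0.4771, 0.4513, 0.0081]
orientation: [2.282, 2.159, 0.001]
force: [0.0, -0.1, -0.5]
gripper_width: 0.0583
gripper_force: 65.6
```

In the tool's units: 0.0015 m is 0.006, 0.001 m is 0.004.

Request:
steer_hand:
  deltas:
    - {"z":0.004, "finger_gap":0.05}
    - {"z":0.006, "finger_gap":0.05}
    - {"z":0.006, "finger_gap":0.05}

```text
clock: 16.0
tcp_pos: [0.4772, 0.4514, 0.0073]
orientation: [2.282, 2.159, 0.001]
force: [-2.8, -1.8, 6.7]
gripper_width: 0.0578
gripper_force: 66.5
```

Contact. Release, lift, back away and check.

Careful with the scale: shifts go in shares of 250 mm and turns go in shares of 360 degrees. That gives: -0.22 m is -0.88, -0.18 m is -0.72.

Request:
steer_hand:
  deltas:
    - {"finger_gap":0.07}
    - {"finger_gap":0.085}
    - {"finger_gap":0.085}
    - {"finger_gap":0.085}
    - {"z":-0.16, "finger_gap":0.085}
    - {"z":-0.32, "finger_gap":0.085}
    - {"z":-0.52, "finger_gap":0.085}
    - {"x":-0.2, "z":-0.72, "finger_gap":0.085}
    - {"x":-0.28, "z":-0.88, "finger_gap":0.085}
    - {"x":-0.28, "z":-0.88, "finger_gap":0.085}
    - {"x":-0.28, "z":-0.88, "finger_gap":0.085}

```text
clock: 17.1
tcp_pos: [0.4743, 0.3811, 0.2287]
orientation: [2.283, 2.157, 0.007]
force: [0.2, 0.2, -1.3]
gripper_width: 0.0849
gripper_force: 0.0
```

Run:
```python
from h import *
w=shot("wrist")
cv2.imwrite("pics/w8.png",cv2.resize(w["color"][50:300,180:480,::-1],None,fx=2.4,fy=2.4,interpolation=2))
np.savez("w8.npz",W=w["W"],K=w["K"],color=w["color"])
```

```text
(no output)
```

View pics/w8.png

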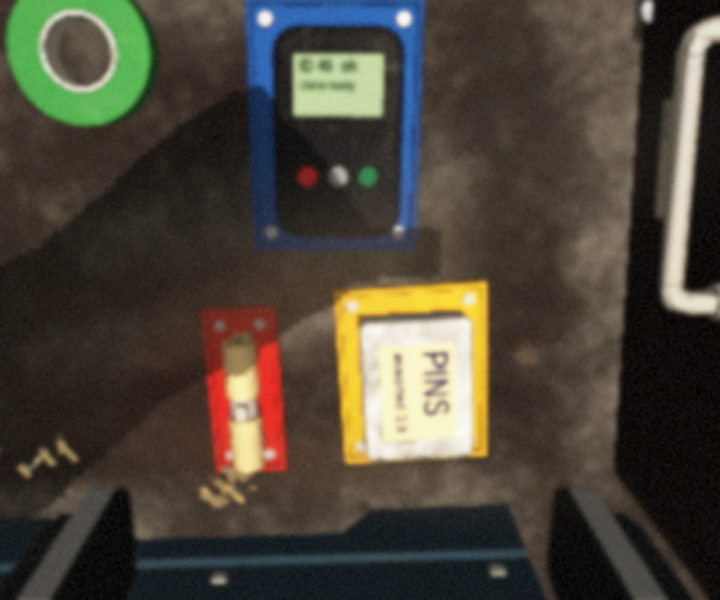

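All three are in their trays: reader (275–403, 27–235), cylinder (225–262, 335–472), tin lid (362–473, 318–458). I'll check the offsets numerically.

Run:
```python
from h import *
w=dict(np.load("w8.npz")); a=lambda p:(np.array(p)+.5)/2.4-.5+[180,50]
f=lambda n,p,z:print(n,plane(w,a(p),z).mean(0))
f("tin",[[362,322],[472,317],[474,457],[366,460]],.023); f("yellow",[[351,305],[470,299],[475,440],[361,447]],.003)
f("reader",[[339,30],[339,235],[276,130],[403,130]],.021); f("blue",[[264,18],[404,18],[399,230],[272,232]],.003)
f("cyl ends",[[239,342],[247,471]],.028); f("red",[[220,326],[260,324],[269,454],[229,456]],.003)
```

```text
tin [0.5118 0.3216 0.023 ]
yellow [0.5116 0.3229 0.003 ]
reader [0.4785 0.4507 0.021 ]
blue [0.4764 0.4521 0.003 ]
cyl ends [0.4218 0.3194 0.028 ]
red [0.4195 0.3184 0.003 ]
```

All within about 3 mm, gripper clear.

```bash
python3 -c "
from plant import arm
print(arm.close_job())"
```

```text
the job is handed in; nothing more can be done
None
```

The job is handed in at about 17 s on the robot's clock: cylinder in the red tray, tin in the yellow and reader in the blue, each measured within about 3 mm of its tray's centre, with the gripper open and clear; no verdict came back.

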